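Count the vial carton and tuck its cover under the flap

TASK

Clock the vial carton on the tally counter: swing its red-posted lever to the stop and let it spring right back. Then take the cover plate and slide one 150 mm edge about 3 cm under the carton's flat flap without lifting the flap, square and centred over the vials, leaving the bystanders where they are. Press the cover down flat so that the vials sink about 6 mm on their cushion (never ramming them to the bottom) and finish while still holding it pressed there.

Things in the scene. Friction and masses are not known exactly. Their poses are not given: they have to be found in the camera images.
- carton: White vial carton, fixed to the table, 193 (its x) x 160 (its y) mm. Origin: centre of its underside, on the table. z up; its +x points to the tall far wall (70 mm tall, its inner face at x = +92.5 mm) that carries the flap. The other three walls are 46 mm tall, lower than the caps. It is filled with 80 purple-capped vials whose cap tops form a flat area 176 x 144 mm centred on the origin, 60 mm above the table.
- vial_bed (a joint): How far the vials (on a sprung cushion inside the carton) have sunk, in m: 0 = up (cap tops 60 mm above the table), 0.014 = bottomed. It starts to sink at about 3 N and takes 1 N more for each mm (about 9 N at 6 mm). The cover's own weight does not sink it.
- caps_top (a point): Centre of the cap-top plane of the vials (directly above the carton's origin, 60 mm up; it sinks with the vials).
- flap (a joint): Angle in rad of the carton's light hinged white flap, 0 = lying flat (rest, against a stop), growing as its free edge lifts. It hinges on top of the tall far wall, 160 mm wide; its flat part is 3 mm thick and reaches back over the caps from the wall to carton x = +45 mm, its underside 70 mm above the table, 10 mm above the caps. An orange lip, turned up by 25 degrees, goes on to x = +35 mm. About half a newton at its free edge lifts it; a light spring and its weight close it.
- flap_edge (a point): Middle of the flap's free edge (tip of the orange lip): carton x = +35 mm, 75 mm above the table when the flap is flat.
- cover: Loose rigid cover plate, pale blue-grey, 170 (its x) x 150 (its y) x 4 mm, about 0.15 kg, starts lying flat on the table. Origin: centre of its underside, z up. A blue upright grip rib stands on top at its centre: 12 mm thick (along x), 70 mm long (along y), 30 mm tall (top 34 mm above the underside). The plate is symmetric: either of its two 150 mm edges may go under the flap.
- cover_rib (a point): Middle of the top of the cover's grip rib, 34 mm above the cover's underside.
- counter: Grey bench tally counter, fixed to the table, 70 x 70 x 40 mm on an 86 mm square foot. Origin: centre of its underside, z up. It carries the lever on top.
- lever (a joint): Angle in rad of the counter's sprung lever: 0 = rest, 1.0 = stop. It turns about the vertical axis at the middle of the counter, clockwise seen from above as the value grows; the arm points at pi + 0.5 - value from the counter's +x (so its post starts on the robot's side towards -y and swings to +y). It springs back; pushing the post takes about 1 N at the start and 3 N at the stop.
- lever_post (a point): Centre of the top of the lever's upright red post (12 mm dia, spanning 44 to 80 mm above the table, 55 mm out from the pivot). Below it the steel arm's top is 49 mm above the table.
- lever_pivot (a point): On the lever's turning axis, 50 mm above the table (top of the 24 mm dia steel hub), above the counter's origin.
- loose_vial: Bystander: loose purple-capped glass vial standing upright, 22 dia x 54 tall mm. Origin: centre of its bottom.
- tape_roll: Bystander: roll of clear tape lying flat, 90 dia x 25 tall mm. Origin: centre of its underside.
- spray_bottle: Bystander: white bottle with a blue cap, 60 dia x 160 tall mm. Origin: centre of its bottom.
- glove_box: Bystander: brown cardboard glove box 120 x 220 x 70 tall mm. Origin: centre of its underside.
- pen_cup: Bystander: grey open cup, 70 dia x 90 tall mm. Origin: centre of its bottom.
- temp_logger: Bystander: white temperature logger 50 x 90 x 22 tall with a small grey-green screen, sizes in mm. Origin: centre of its underside.
There are look-alikes about, which are no part of the job. Leave any brown or orange look-alike of the cover alone.

How it is judged:
On the way, in this order (a step that is already met when the one before it is completed fails the run):
1. the lever is swung to its stop (value of joint lever above 0.93 rad), for 0.05 s.
2. the lever is let go and springs back (value of joint lever below 0.08 rad), for 0.1 s.
3. the cover's edge lies under the flat flap (x of cover in the frame of carton above -0.02 m and y of cover in the frame of carton between -0.012 and 0.012 m and z of cover in the frame of carton between 0.045 and 0.0655 m and angle between the x axis of cover and the x axis of carton, either way round below 0.12 rad and angle between cover's own z axis and vertical below 0.06 rad and value of joint flap below 0.1 rad), for 0.1 s.
At the end, for the whole second after the job is handed in: Cover flat (0.06 rad) on the vials, square (0.12 rad), within 12 mm of the centre line, edge at least 20 mm under the flat part of the flap; flap below 0.10 rad; vials pressed 3 to 10 mm down; fingers still on the cover (over 2 N), at rest; lever back at rest (all of step 3 and value of joint vial_bed between 0.003 and 0.01 m and contact force between the fingers and cover above 2 N and value of joint lever below 0.08 rad and linear speed of cover below 0.02 m/s); the arm keeps its last pose, push and grip.
It fails at once if the flap is lifted by more than 0.15 rad (value of joint flap above 0.15 rad).
It fails at once if the vials are rammed to the bottom of their cushion (12.5 mm or more) (value of joint vial_bed above 0.0125 m).
It fails at once if the lever is worked again once the cover has been taken (value of joint lever above 0.3 rad and distance of cover from where it was at the start of the episode above 0.05 m).
It fails at once if a bystander is moved more than 30 mm or tipped (distance of any of loose_vial, tape_roll, spray_bottle, glove_box, pen_cup, temp_logger from where it was at the start of the episode above 0.03 m or angle between any of loose_vial, tape_roll, spray_bottle, glove_box, pen_cup, temp_logger's own z axis and vertical above 0.4 rad).
It also fails if it takes over 64 s, if anything falls off the work surface, if the arm or the gripper's body presses on something with over 40 N, if the wrist force passes 120 N, or if a joint passes its speed limit or range.

ROBOT

A 6-joint arm with a two-finger parallel gripper is mounted at the origin on the work surface. World frame = base frame: x ahead of the robot, y to its left, z up, the work surface at z = 0. Lengths are in m, angles in rad, forces in N, time in s.
With the tool pointing down it reaches from about 0.35 to 0.975 m from the base axis. Payload 4.9 kg.
Tool frame: the origin (TCP) lies on the centre line of the jaws, within the pads' length; the fingertips stand 14 mm ahead of it and the grasp point (between the pads) lies 5 mm behind it; y points along the fingers, z is the direction in which the jaws open and shut, and the axes are right-handed (so a half turn about y gives the same grasp; the last joint's range is limited). The gripper opens to 85 mm and grips with 20 to 120 N. Pads are 22 mm wide; open, the fingers measure 114 mm over their backs; the gripper's body (76 mm by 85 mm) begins 54 mm behind the grasp point. The pads swing forward as they close: fully open they stand 13 mm farther back than shut.
Start: joints at [1.079, 0.053, 1.613, -0, 1.476, -0.119], TCP at [0.228, 0.582, 0.245] pointing down, gripper open.
Joint ranges: [-3.01, 3.01], [-1.01, 2.22], [0.06, 2.58], [-1.02, 4.17], [0.09, 2.62], [-3.14, 3.14]. Speed limits (rad/s): [2.57, 2.57, 3.14, 3.14, 3.14, 3.14].

INTERFACE

Orientations are given as a rotation vector (axis times angle).
In Python, from station import ctrl gives the robot as it stands.
- The arm moves only by the tool servo_tool, never from a script. Its arguments are lists of equal length, an entry for each row: "delta_pos": the shift along the tool's x, y, z in m, a list of three; "dr": the turn, a rotation vector about the tool's x, y, z in degrees, a list of three; "grip": the opening, from 0 (shut) to 1 (fully open). In form: {"delta_pos": [[x, y, z], ...], "dr": [[rx, ry, rz], ...], "grip": [grip, ...]}. A call has 1 to 5 rows; each row shifts and turns the pose as measured when the row begins, along the tool's axes as they then stand; what a row does not reach is not made up. A row lasts 1/8 s, in which the tool goes at most 62.5 mm and 10.7 degrees, less where a joint would pass 70% of its speed; a pose out of reach is approached as far as the arm can. A call is refused whole if a number of a shift passes 0.0625 or a number of a turn 10.7, either way. A call with a gripper value outside its range is refused whole. The fingers move at their own pace and stop on an object; "grip_force" is the grip in N (left out, the last holds). Time passes only in rows, so rows that do not move let the fingers close. It gives the time, the measured TCP pose, the force and the opening at its end, in the units of the state.
- ctrl.get_obs(): the state, without advancing time (a new reading comes with each control period).
- ctrl.get_image(name): name is "scene" or "top" or "wrist"; returns the picture (480x640x3 uint8, red, green, blue); there is no depth.
- ctrl.camera_params(name): a dict with "fovy" (degrees; the focal length in pixels is half the picture's height over the tangent of half this angle, whatever the lens; pixels are square), "cx", "cy" (the principal point, pixels), "eye" and "rotation" of the camera in the world. Camera axes: x right, y down, z forward; pixel columns grow to the right and rows downward; lengths in m; the calibration is good to about 2 mm. The wrist camera is an equidistant fisheye: a pixel r from the principal point sees the ray r / f radians off the axis. A picture is of the moment at which its call begins: read the wrist's pose just before it. camera_params takes no time and is no camera call; for the wrist camera it gives the pose at the moment of the call.
- ctrl.finish_job(): hands the job in, once; it reports no verdict.
Trained networks look in the newest picture that a camera, given by its name, has taken for a name from the list of things; names that differ only in an ending like _2 or _b are one class to them, and where a whole thing is asked for, a point or a joint stands for the part that bears it (a point fixed in the world has none). Each returns a list of dicts, best first, with "score" (0 to 1); they miss things now and then, are a little off and sometimes report something else, mostly with a low value. They report only what shows in the picture. A call takes as long as a camera call. They do not tell look-alikes from the thing itself.
- ctrl.masks_of(camera, label): "pixels" (480x640 bool, what is visible of it) and "extent" ([left, top, right, bottom] in pixels, round what is visible of it).
The state is a dict: "t": time; "q": joint angles; "dq": joint speeds; "effort": joint torques, N m; "tool_pos": TCP position; "tool_rot": TCP orientation; "contact_force": force on the tool from outside, world axes, zero at the start; "wrist_torque": the same for the moment, N m; "opening": finger opening in m.
Only numpy, scipy, OpenCV 4.12 (cv2) and the standard library are available. Lean on these libraries where they do the work, as an engineer would, in place of code of your own. Each camera call takes 0.05 s, during which the arm holds its last target.

## Working session

There is one attempt and no reset: what is moved stays moved. The work goes in short steps, Python scripts to look and compute and a tool call to move; the robot and the scene stay as the last step left them, time stands still between calls to the robot, and variables do not carry over. Pictures are saved under pics/ and viewed, and the job is handed in when it is done.

Besides the shell and the picture viewer there is one more tool, called after ">>>" as name(argument=value, ...) on one line, values as JSON. servo_tool: Moves the arm, as the interface text tells. Its arguments: {"type":"object","properties":{"delta_pos":{"type":"array","items":{"type":"array","items":{"type":"number"}}},"dr":{"type":"array","items":{"type":"array","items":{"type":"number"}}},"grip":{"type":"array","items":{"type":"number"}},"grip_force":{"type":"number"}},"required":["delta_pos","dr","grip"]}

```bash
ls; mkdir -p pics; python3 - <<'E'
from station import ctrl
import cv2
o=ctrl.get_obs(); print({k:(v if not hasattr(v,'round') else v.round(3) if hasattr(v,'shape') else v) for k,v in o.items()})
for n in ["scene","top","wrist"]:
    im=ctrl.get_image(n); cv2.imwrite(f"pics/{n}0.png",im[:,:,::-1]); print(n,ctrl.camera_params(n))
E
```

```text
pics
{'t': 0.0, 'q': array([ 1.079,  0.053,  1.614,  0.   ,  1.476, -0.119]), 'dq': array([-0.001, -0.001, -0.001,  0.001, -0.001,  0.   ]), 'effort': array([-1.0000e-03, -3.9369e+01, -3.7017e+01, -0.0000e+00,  7.0000e-03,
       -0.0000e+00]), 'tool_pos': array([0.227, 0.582, 0.244]), 'tool_rot': array([-1.553,  0.293, -0.292]), 'contact_force': array([-0.061,  0.105, -0.665]), 'wrist_torque': array([-0.019, -0.021,  0.034]), 'opening': 0.08538835638814554}
scene {'fovy': 46.303681711904844, 'cx': 323.37621757500267, 'cy': 242.80518283766682, 'eye': array([ 1.44771256, -0.31847976,  1.26129069]), 'rotation': array([-2.04357866, -1.49267525,  0.53726289])}
top {'fovy': 51.794566273521305, 'cx': 322.0862609934459, 'cy': 240.420790411269, 'eye': array([ 0.22627225, -0.05283805,  1.42771808]), 'rotation': array([-2.11754696,  2.12443373, -0.18142293])}
wrist {'fovy': 65.70646984690485, 'cx': 327.54994554437934, 'cy': 233.84909320274102, 'eye': array([0.16009521, 0.60763542, 0.37209485]), 'rotation': array([2.39118793, 1.63227994, 0.2335789 ])}
```

View pics/top0.png

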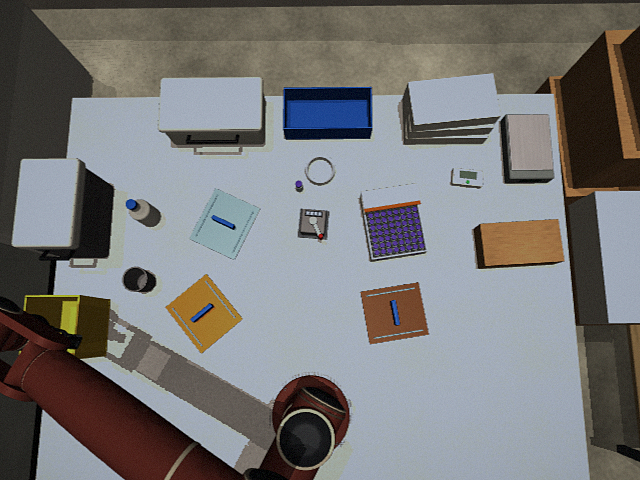

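View pics/scene0.png

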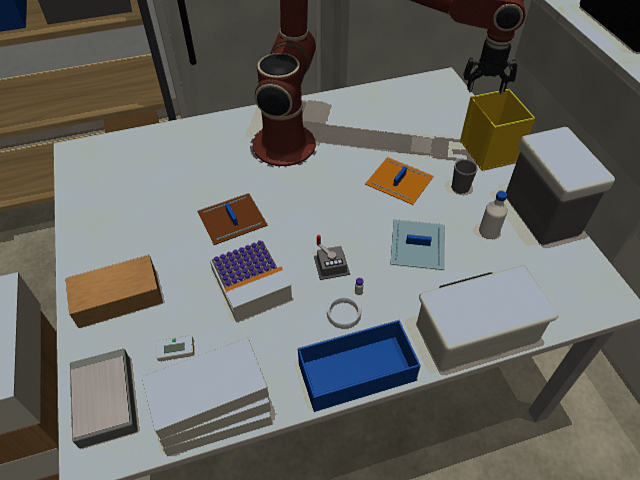

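View pics/wrist0.png

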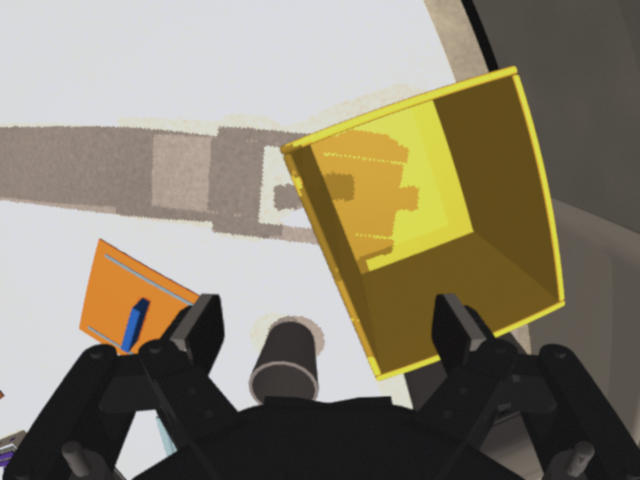

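The top view shows the pale blue-grey cover at about (225,223), the counter at (313,222) with its red post at (321,236), and the carton at (393,228) with its lip up-image. The vial is at (298,185), the tape at (320,170) and the bottle at (140,210). The orange and brown plates are the decoys.

```bash
cat > h.py <<'E'
import numpy as np, cv2
from scipy.spatial.transform import Rotation as R
def ray(p,uv):
    f=240/np.tan(np.radians(p['fovy'])/2)
    uv=np.atleast_2d(np.asarray(uv,float))
    x=(uv[:,0]-p['cx'])/f; y=(uv[:,1]-p['cy'])/f
    if p.get('fish'):
        r=np.hypot(x,y); s=np.where(r>1e-9,np.sin(r)/np.maximum(r,1e-9),1); d=np.c_[x*s,y*s,np.cos(r)]
    else: d=np.c_[x,y,np.ones_like(x)]
    return d@R.from_rotvec(p['rotation']).as_matrix().T
def onz(p,uv,z):
    d=ray(p,uv); e=p['eye']; return (e+d*((z-e[2])/d[:,2])[:,None])
def proj(p,X):
    f=240/np.tan(np.radians(p['fovy'])/2)
    c=(np.atleast_2d(X)-p['eye'])@R.from_rotvec(p['rotation']).as_matrix()
    if p.get('fish'):
        h=np.hypot(c[:,0],c[:,1]); th=np.arctan2(h,c[:,2]); k=th/np.maximum(h,1e-9)
        return np.c_[c[:,0]*k*f+p['cx'],c[:,1]*k*f+p['cy']]
    return np.c_[c[:,0]/c[:,2]*f+p['cx'],c[:,1]/c[:,2]*f+p['cy']]
E
python3 - <<'E'
from station import ctrl
from h import *
for n in ["top","scene"]:
    p=ctrl.camera_params(n)
    for l in ["carton","cover","cover_rib","counter","lever_post","lever","flap","caps_top","loose_vial","tape_roll","spray_bottle","pen_cup"]:
        r=ctrl.masks_of(n,l)
        for d in r[:3]:
            m=d['pixels']; 
            if m.sum()<4: continue
            ys,xs=np.nonzero(m); c=[xs.mean(),ys.mean()]
            print(n,l,round(d['score'],2),m.sum(),np.round(c,1),np.round(d['extent'],0),'z0',onz(p,c,0)[0][:2].round(3), 'rect',[np.round(v,1) for v in cv2.minAreaRect(np.c_[xs,ys].astype(np.float32))])
print(ctrl.get_obs()['t'])
E
```

```text
top carton 0.81 4124 [393.1 221.9] [362. 184. 426. 262.] z0 [ 0.544 -0.247] rect [array([393.1, 222. ]), array([71.6, 59.7]), np.float64(81.6)]
top carton 0.61 123 [316. 227.] [310. 217. 323. 238.] z0 [ 0.529 -0.019] rect [array([315.9, 228.2]), array([24.5,  7.4]), np.float64(69.4)]
top cover 0.91 3134 [394.4 312.8] [364. 283. 429. 343.] z0 [ 0.278 -0.243] rect [array([394.2, 312.9]), array([54.1, 59.7]), np.float64(79.0)]
top cover 0.68 2797 [224.9 223.4] [190. 192. 259. 261.] z0 [0.541 0.251] rect [array([225.2, 223.1]), array([49.6, 58.1]), np.float64(26.6)]
top cover 0.6 3080 [203.8 313.2] [169. 272. 242. 352.] z0 [0.278 0.303] rect [array([203.9, 313.1]), array([59.3, 53.6]), np.float64(51.6)]
top cover_rib 0.75 3182 [203.6 313.1] [165. 275. 242. 356.] z0 [0.279 0.303] rect [array([203.9, 313.2]), array([59.7, 55.1]), np.float64(51.5)]
top cover_rib 0.75 3159 [394.4 312.6] [364. 285. 430. 343.] z0 [ 0.279 -0.243] rect [array([394.2, 312.6]), array([54. , 60.3]), np.float64(80.1)]
top cover_rib 0.71 2828 [225.1 223.6] [190. 188. 260. 260.] z0 [0.541 0.25 ] rect [array([225.4, 22
[... 2820 characters left out ...]
.6] [225. 268. 291. 309.] z0 [ 0.546 -0.221] rect [array([257.7, 286.2]), array([22.7, 64.4]), np.float64(68.7)]
scene caps_top 0.83 1701 [242.9 263.9] [212. 243. 276. 290.] z0 [ 0.458 -0.241] rect [array([243.7, 263.2]), array([32.8, 56.7]), np.float64(69.8)]
scene caps_top 0.32 2443 [417.6 244.7] [392. 217. 446. 270.] z0 [0.544 0.258] rect [array([418.1, 244.7]), array([54.8, 47.6]), np.float64(3.9)]
scene tape_roll 0.57 524 [343.7 311.3] [328. 294. 363. 330.] z0 [ 0.694 -0.021] rect [array([343.5, 311.5]), array([33., 33.]), np.float64(90.0)]
scene pen_cup 0.56 707 [463.5 175. ] [452. 155. 481. 194.] z0 [0.32  0.519] rect [array([462.4, 175.6]), array([23. , 36.4]), np.float64(21.8)]
1.35
```

```bash
python3 - <<'E'
import cv2,numpy as np
a=cv2.imread('pics/top0.png'); b=cv2.imread('pics/scene0.png')
def c(im,x,y,w,h,s): return cv2.resize(im[y:y+h,x:x+w],None,fx=s,fy=s,interpolation=cv2.INTER_CUBIC)
o=np.vstack([c(a,280,150,160,120,5)]); cv2.imwrite('pics/c1.png',o)
o=np.vstack([c(b,200,220,160,110,5)]); cv2.imwrite('pics/c2.png',o)
E
```

```text
(no output)
```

View pics/c1.png

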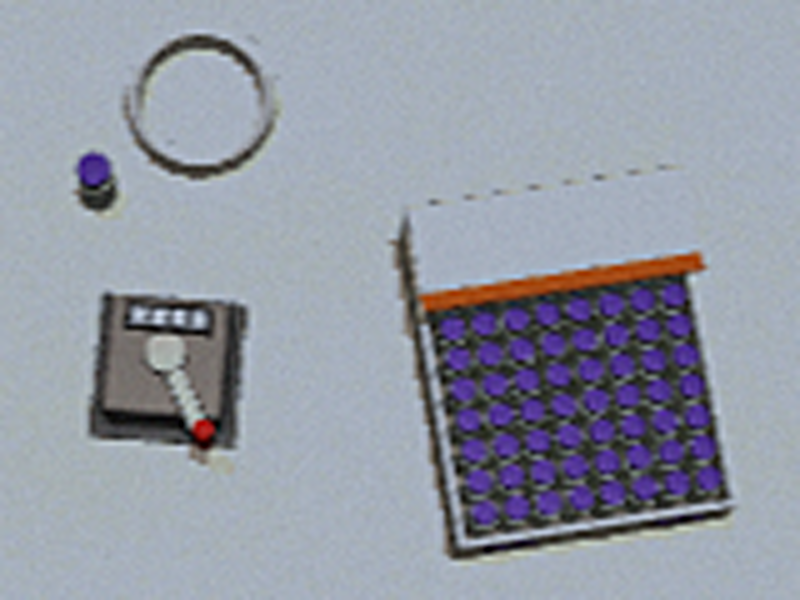

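View pics/c2.png

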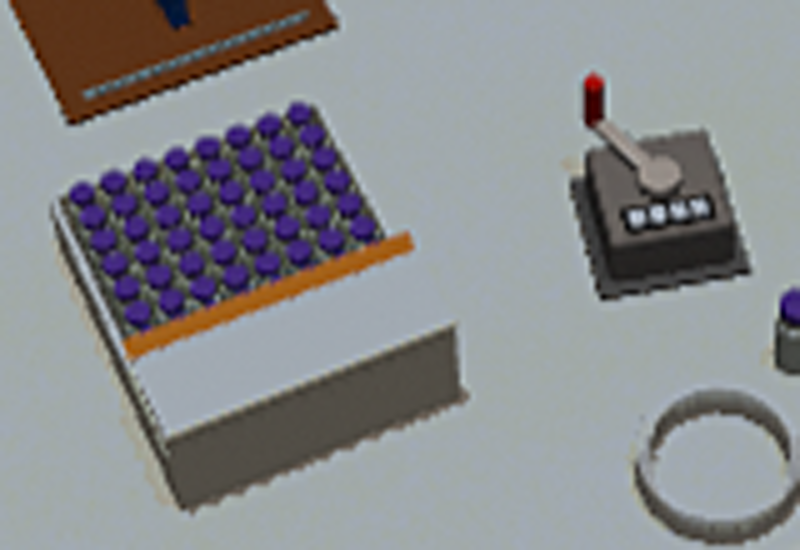

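```bash
python3 - <<'E'
from station import ctrl
from h import *
from scipy.optimize import least_squares
P={n:ctrl.camera_params(n) for n in("top","scene")}
off={"top":(280,150),"scene":(200,220)}
def full(n,u): return (np.array(u,float)+.5)/5-.5+np.array(off[n])
obs=[("top",(424,309),(35,80,75)),("top",(704,269),(35,-80,75)),("top",(484,513),(-79.2,63,60)),("top",(709,478),(-79.2,-63,60)),("top",(443,328+0),None),
("scene",(83,193),(-79.2,-63,60)),("scene",(299,113),(-79.2,63,60)),("scene",(123,343),(35,-80,75)),("scene",(410,234),(35,80,75))]
obs=[o for o in obs if o[2]]
def T(q,X):
    c,s=np.cos(q[2]),np.sin(q[2]); X=np.array(X)/1000; return np.array([q[0]+c*X[0]-s*X[1],q[1]+s*X[0]+c*X[1],X[2]])
for sel in (("top",),("scene",),("top","scene")):
    oo=[o for o in obs if o[0] in sel]
    f=lambda q:np.concatenate([proj(P[o[0]],T(q,o[2]))[0]-full(o[0],o[1]) for o in oo])
    r=least_squares(f,[.54,-.25,.1]); print(sel,r.x.round(4),r.fun.round(1))
for nm,z,a,b in(("hub",.05,(166,352),(660,172)),("post",.08,(204,429),(594,78))):
    print(nm,onz(P["top"],full("top",a),z)[0].round(4),onz(P["scene"],full("scene",b),z)[0].round(4))
# vial, tape
print("vial",onz(P["top"],full("top",(93,167)),.054))
# cover rects
im=cv2.cvtColor(cv2.imread('pics/top0.png'),cv2.COLOR_BGR2HSV)
E
python3 - <<'E'
import cv2,numpy as np
a=cv2.imread('pics/top0.png'); b=cv2.imread('pics/scene0.png')
def c(im,x,y,w,h,s): return cv2.resize(im[y:y+h,x:x+w],None,fx=s,fy=s,interpolation=cv2.INTER_CUBIC)
cv2.imwrite('pics/c3.png',np.hstack([c(a,180,180,90,90,4.),c(b,380,205,90,90,4.)]))
E
```

```text
('top',) [ 0.5329 -0.241   0.1453] [-0.   0.6  0.1  0.3  0.2 -0.6 -0.4 -0.2]
('scene',) [ 0.5329 -0.2346  0.1521] [ 0.2  0.   0.1  0.1  0.   0.1 -0.3 -0.2]
('top', 'scene') [ 0.5329 -0.2376  0.1486] [-1.2  0.7 -1.1  0.2 -0.9 -0.5 -1.5 -0.3 -0.8  0.2 -0.9  0.4 -1.2  0.3
 -1.4  0.2]
hub [ 0.5392 -0.0111  0.05  ] [ 0.5378 -0.0037  0.05  ]
post [ 0.4884 -0.0331  0.08  ] [ 0.4863 -0.0254  0.08  ]
vial [[0.64800593 0.03113872 0.054     ]]
```

View pics/c3.png

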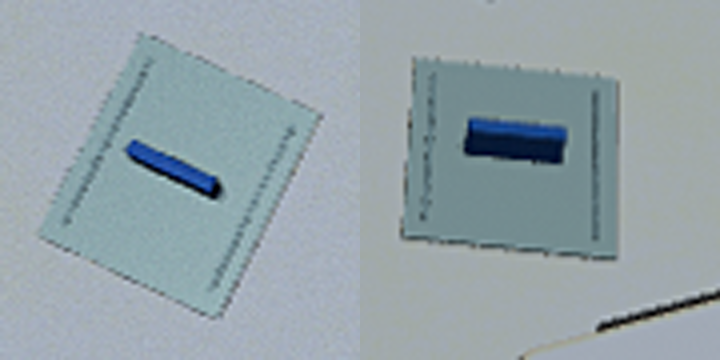

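```bash
cat >> h.py <<'E'
def st(ctrl):
    o=ctrl.get_obs(); M=R.from_rotvec(o['tool_rot']).as_matrix()
    print('t',round(o['t'],2),'pos',o['tool_pos'].round(4),'yawz',np.degrees(np.arctan2(M[1,2],M[0,2])).round(2),'ydir',M[:,1].round(3),'F',o['contact_force'].round(1),'op',round(o['opening'],4),'q',o['q'].round(2))
    return o,M
def plan(ctrl,tgt,yaw=None,n=None):
    """split of move: prints rows in tool axes (turning the shift along with yaw), tool kept pointing down"""
    o,M=st(ctrl); d=np.array(tgt)-o['tool_pos']
    if yaw is None: yaw=np.degrees(np.arctan2(M[1,2],M[0,2]))
    y=np.radians(yaw); z=np.array([np.cos(y),np.sin(y),0]); yy=np.array([0,0,-1.]); G=np.c_[np.cross(yy,z),yy,z]
    rv=R.from_matrix(M.T@G).as_rotvec(); 
    k=n or int(np.ceil(max(np.abs(d).max()/.06,np.linalg.norm(d)/.06,np.degrees(np.linalg.norm(rv))/10.5,1)))
    print('rows',k,'total rotdeg',np.degrees(rv).round(2),'total world d',d.round(4))
    for i in range(k):
        Mi=M@R.from_rotvec(rv*i/k).as_matrix()
        print((Mi.T@(d/k)).round(4).tolist(),(np.degrees(rv)/k).round(2).tolist())
E
python3 - <<'E'
from station import ctrl
from h import *
import sys
P={n:ctrl.camera_params(n) for n in("top","scene")}
t=np.array([(141,33),(322,115),(220,318),(38,237)])
s=np.array([(413,56),(618,78),(617,260),(402,238)])-[360,0]
ft=(t+.5)/4-.5+[180,180]; fs=(s+.5)/4-.5+[380,205]
for n,f in(("top",ft),("scene",fs)):
    X=onz(P[n],f,.004 if n=="top" else .004); print(n,X[:,:2].round(4).tolist(),X.mean(0).round(4),[np.linalg.norm(X[i]-X[i-1]).round(4) for i in range(4)])
    for i in range(4):
        e=X[i]-X[i-1]; print(np.degrees(np.arctan2(e[1],e[0])).round(1))
plan(ctrl,[.47,-.10,.245],0)
E
```

```text
top [[0.6496, 0.2838], [0.5857, 0.1468], [0.4339, 0.2181], [0.4945, 0.3539]] [0.5409 0.2506 0.004 ] [np.float64(0.1702), np.float64(0.1512), np.float64(0.1678), np.float64(0.1488)]
-24.3
-115.0
154.8
65.9
scene [[0.4301, 0.227], [0.4973, 0.3646], [0.6518, 0.29], [0.5881, 0.1541]] [0.5418 0.2589 0.004 ] [np.float64(0.174), np.float64(0.1531), np.float64(0.1716), np.float64(0.1502)]
155.2
64.0
-25.8
-115.1
t 1.35 pos [0.2276 0.5821 0.2453] yawz 68.64 ydir [ 0.  0. -1.] F [-0.1  1.1 -0.4] op 0.0856 q [ 1.08  0.05  1.61  0.    1.48 -0.12]
rows 13 total rotdeg [-0.   68.64 -0.  ] total world d [ 2.424e-01 -6.821e-01 -3.000e-04]
[0.0365, 0.0, -0.0421] [-0.0, 5.28, -0.0]
[0.0402, 0.0, -0.0385] [-0.0, 5.28, -0.0]
[0.0436, 0.0, -0.0347] [-0.0, 5.28, -0.0]
[0.0466, 0.0, -0.0305] [-0.0, 5.28, -0.0]
[0.0492, 0.0, -0.0261] [-0.0, 5.28, -0.0]
[0.0514, 0.0, -0.0215] [-0.0, 5.28, -0.0]
[0.0531, 0.0, -0.0166] [-0.0, 5.28, -0.0]
[0.0544, 0.0, -0.0117] [-0.0, 5.28, -0.0]
[0.0553, 0.0, -0.0066] [-0.0, 5.28, -0.0]
[0.0557, 0.0, -0.0015] [-0.0, 5.28, -0.0]
[0.0556, 0.0, 0.0036] [-0.0, 5.28, -0.0]
[0.055, 0.0, 0.0087] [-0.0, 5.28, -0.0]
[0.054, 0.0, 0.0137] [-0.0, 5.28, -0.0]
```

>>> servo_tool(delta_pos=[[0.037,0,-0.042],[0.04,0,-0.038],[0.044,0,-0.035],[0.047,0,-0.03],[0.049,0,-0.026]], dr=[[0,5.3,0],[0,5.3,0],[0,5.3,0],[0,5.3,0],[0,5.3,0]], grip=[0,0,0,0,0])

```text
t: 1.98
tool_pos: [0.3223, 0.3152, 0.2452]
tool_rot: [-1.468, 0.657, -0.66]
contact_force: [1.3, -0.0, 0.5]
opening: -0.0001
```

>>> servo_tool(delta_pos=[[0.051,0,-0.021],[0.053,0,-0.017],[0.054,0,-0.012],[0.055,0,-0.007],[0.056,0,-0.001]], dr=[[0,5.3,0],[0,5.3,0],[0,5.3,0],[0,5.3,0],[0,5.3,0]], grip=[0,0,0,0,0])

```text
t: 2.6
tool_pos: [0.4122, 0.0436, 0.2471]
tool_rot: [-1.311, 1.016, -1.027]
contact_force: [0.5, 0.4, -1.7]
opening: 0.0002
```

```bash
python3 - <<'E'
from station import ctrl
from h import *
plan(ctrl,[.45,-.12,.22],0)
E
```

```text
t 2.6 pos [0.4122 0.0436 0.2471] yawz 14.38 ydir [ 0.009  0.001 -1.   ] F [ 0.5  0.4 -1.7] op 0.0002 q [-0.08 -0.5   2.08  0.    1.55 -0.33]
rows 3 total rotdeg [-0.53 14.38 -0.02] total world d [ 0.0378 -0.1636 -0.0271]
[0.056, 0.0091, -0.0014] [-0.18, 4.79, -0.01]
[0.0559, 0.0091, 0.0033] [-0.18, 4.79, -0.01]
[0.0554, 0.0091, 0.008] [-0.18, 4.79, -0.01]
```

>>> servo_tool(delta_pos=[[0.056,0.009,-0.001],[0.056,0.009,0.003],[0.055,0.009,0.008],[0,0,0]], dr=[[0,4.8,0],[0,4.8,0],[-0.5,4.8,0],[0,0,0]], grip=[0,0,0,0])

```text
t: 3.1
tool_pos: [0.4508, -0.1288, 0.2213]
tool_rot: [-1.198, 1.217, -1.223]
contact_force: [0.1, 0.6, 0.6]
opening: -0.0002
```

```bash
python3 - <<'E'
from station import ctrl
from h import *
st(ctrl); p=ctrl.camera_params("wrist"); p['fish']=1
im=ctrl.get_image("wrist"); cv2.imwrite("pics/w1.png",im[:,:,::-1]); np.save('w1.npy',p,allow_pickle=True)
print(p)
print(proj(p,[[.538,-.007,.05],[.487,-.029,.08]]))
E
```

```text
t 3.1 pos [ 0.4508 -0.1288  0.2213] yawz -0.89 ydir [ 0.005  0.    -1.   ] F [0.1 0.6 0.6] op -0.0002 q [-0.44 -0.32  1.99  0.    1.47 -0.42]
{'fovy': 65.70646984690485, 'cx': 327.54994554437934, 'cy': 233.84909320274102, 'eye': array([ 0.45103797, -0.05730778,  0.34904406]), 'rotation': array([ 2.85500324e+00, -2.35672619e-02,  2.62459148e-03]), 'fish': 1}
[[432.37895679  68.20093866]
 [375.7412785   88.46346379]]
```

View pics/w1.png

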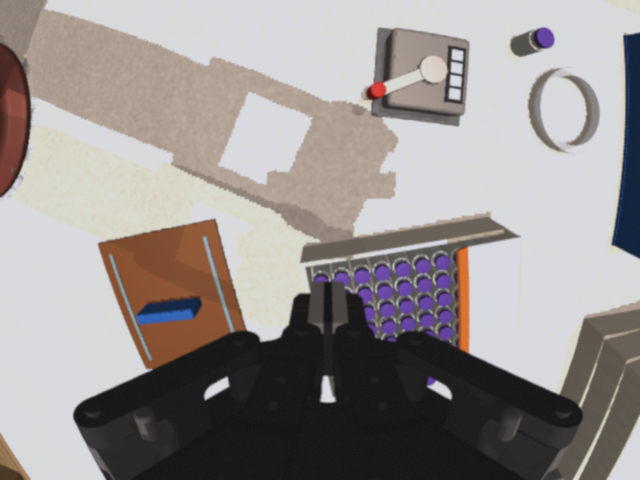

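The wrist view puts the hub at (433,69) and the post top at (377,90), so the averaged counter estimate is right to about 2 px. Next I'll check the carton against the same picture.

```bash
python3 - <<'E'
from h import *
p=np.load('w1.npy',allow_pickle=True).item(); im=cv2.imread('pics/w1.png')
q=[.5329,-.2376,.1486]; c,s=np.cos(q[2]),np.sin(q[2])
T=lambda X:[q[0]+c*X[0]-s*X[1],q[1]+s*X[0]+c*X[1],X[2]]
pts=[T((-.0792+.0176*i,.063-.018*j,.06)) for i in range(7) for j in (0,1,2,3)]+[T((.035,.08,.075)),T((.035,-.08,.075)),T((.045,.08,.073)),T((.0965,.08,.073)),T((-.0965,.08,.046))]+[[.538,-.007,.05],[.487,-.029,.08]]
for u in proj(p,pts): cv2.circle(im,tuple(int(round(v)) for v in u),1,(0,255,0),-1)
cv2.imwrite('pics/w1o.png',cv2.resize(im[180:400,290:530],None,fx=3,fy=3)[:600,:])
E
```

```text
(no output)
```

View pics/w1o.png

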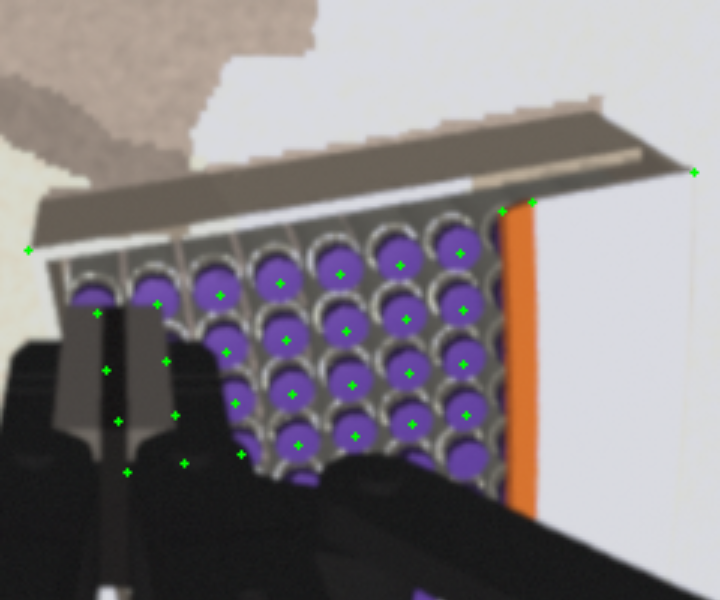

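```bash
python3 - <<'E'
from station import ctrl
from h import *
plan(ctrl,[.488,-.080,.068],0)
E
```

```text
t 3.15 pos [ 0.4509 -0.1274  0.2217] yawz -0.76 ydir [ 0.006  0.001 -1.   ] F [-0.2 -0.  -0.5] op 0.0002 q [-0.44 -0.33  1.99  0.    1.47 -0.42]
rows 3 total rotdeg [-0.32 -0.76 -0.04] total world d [ 0.0371  0.0474 -0.1537]
[-0.0159, 0.0513, 0.0119] [-0.11, -0.25, -0.01]
[-0.0159, 0.0513, 0.0121] [-0.11, -0.25, -0.01]
[-0.0159, 0.0513, 0.0122] [-0.11, -0.25, -0.01]
```

>>> servo_tool(delta_pos=[[-0.016,0.051,0.012],[-0.016,0.051,0.012],[-0.016,0.045,0.012],[0,0,0]], dr=[[0,-0.2,0],[0,-0.2,0],[0,-0.2,0],[0,0,0]], grip=[0,0,0,0])

```text
t: 3.65
tool_pos: [0.4911, -0.0752, 0.0754]
tool_rot: [-1.202, 1.196, -1.214]
contact_force: [-0.0, 0.1, -0.2]
opening: -0.0001
```

```bash
python3 - <<'E'
from station import ctrl
from h import *
plan(ctrl,[.488,-.04,.068],0)
E
```

```text
t 3.65 pos [ 0.4911 -0.0752  0.0754] yawz 0.21 ydir [ 0.013 -0.001 -1.   ] F [-0.   0.1 -0.2] op -0.0001 q [-0.3  -0.09  2.06  0.    1.17 -0.31]
rows 1 total rotdeg [-0.75  0.21  0.07] total world d [-0.0031  0.0352 -0.0074]
[-0.0352, 0.0074, -0.003] [-0.75, 0.21, 0.07]
```

>>> servo_tool(delta_pos=[[-0.02,0.008,-0.003],[-0.02,0,0],[-0.015,0,0],[-0.015,0,0],[-0.012,0,0]], dr=[[-0.7,0,0],[0,0,0],[0,0,0],[0,0,0],[0,0,0]], grip=[0,0,0,0,0])

```text
t: 4.28
tool_pos: [0.4924, 0.0078, 0.0762]
tool_rot: [-1.209, 1.187, -1.218]
contact_force: [5.1, -13.8, -5.4]
opening: -0.0004
```

```bash
python3 - <<'E'
from station import ctrl
from h import *
st(ctrl)
p=ctrl.camera_params("wrist"); im=ctrl.get_image("wrist"); cv2.imwrite("pics/w2.png",im[:,:,::-1])
E
```

```text
t 4.28 pos [0.4924 0.0078 0.0762] yawz 0.46 ydir [ 0.016 -0.01  -1.   ] F [  5.1 -13.8  -5.4] op -0.0004 q [-0.13 -0.11  2.07 -0.01  1.16 -0.14]
```

View pics/w2.png

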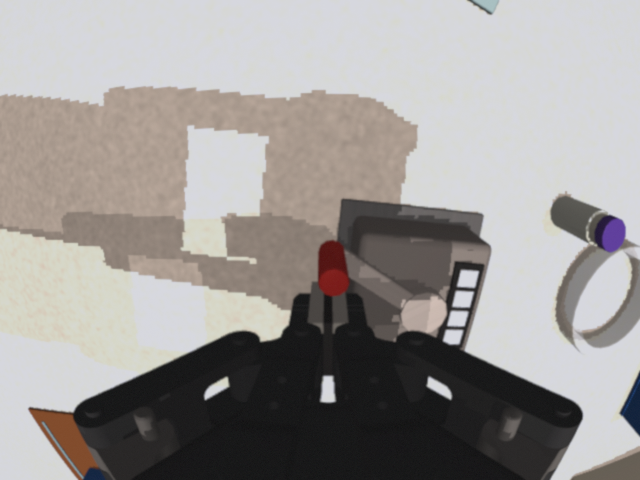

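The fingers have the red post at (333,270) swung towards +y, with 14 N of reaction at y=0.008, where the stop was predicted. I'll press for one more row, then back off.

>>> servo_tool(delta_pos=[[-0.006,0,0],[0.03,0,0],[0.05,0,0],[0.04,0,0],[0,-0.06,0]], dr=[[0,0,0],[0,0,0],[0,0,0],[0,0,0],[0,0,0]], grip=[0,0,0,0,0])

```text
t: 4.95
tool_pos: [0.4915, -0.1095, 0.1381]
tool_rot: [-1.222, 1.182, -1.22]
contact_force: [1.5, 0.4, -0.8]
opening: 0.0
```

```bash
python3 - <<'E'
from station import ctrl
from h import *
st(ctrl)
for n in ["top","wrist"]:
  im=ctrl.get_image(n); cv2.imwrite(f"pics/{n}3.png",im[:,:,::-1])
plan(ctrl,[.50,.16,.2],-24.7)
E
```

```text
t 4.95 pos [ 0.4915 -0.1095  0.1381] yawz 0.76 ydir [ 0.011 -0.02  -1.   ] F [ 1.5  0.4 -0.8] op 0.0 q [-0.36 -0.16  2.   -0.02  1.28 -0.37]
t 5.05 pos [ 0.4992 -0.1108  0.15  ] yawz 0.91 ydir [ 0.034 -0.029 -0.999] F [ 1.3 -0.5  1. ] op -0.0002 q [-0.36 -0.17  1.99 -0.02  1.28 -0.37]
rows 5 total rotdeg [-2.26 25.58  1.21] total world d [0.0008 0.2708 0.05  ]
[-0.0538, -0.0115, 0.0014] [-0.45, 5.12, 0.24]
[-0.0538, -0.0113, -0.0035] [-0.45, 5.12, 0.24]
[-0.0533, -0.011, -0.0084] [-0.45, 5.12, 0.24]
[-0.0524, -0.0107, -0.0132] [-0.45, 5.12, 0.24]
[-0.051, -0.0104, -0.0179] [-0.45, 5.12, 0.24]
```

View pics/wrist3.png

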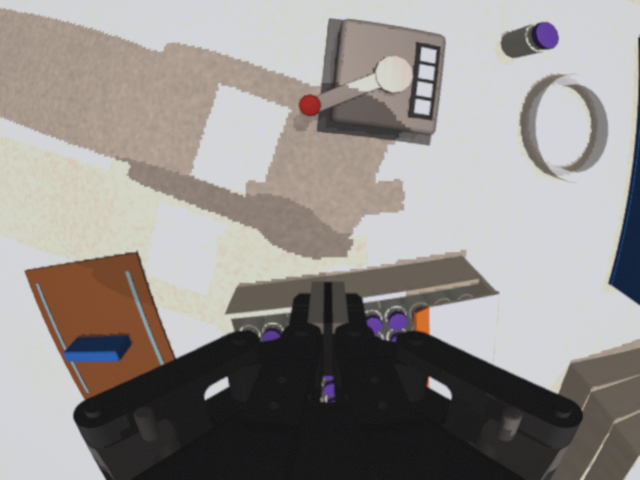

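The lever is back at rest, with the post at (310,105). Next is the cover.

>>> servo_tool(delta_pos=[[-0.045,-0.03,0.0],[-0.051,-0.02,-0.003],[-0.051,-0.012,-0.008],[-0.05,-0.01,-0.013],[-0.048,-0.01,-0.018]], dr=[[-1,5.1,0.5],[-1,5.1,0.5],[0,5.1,0.2],[0,5.1,0],[0,5.1,0]], grip=[0,0,1,1,1])

```text
t: 5.68
tool_pos: [0.5009, 0.1494, 0.2375]
tool_rot: [-0.95, 1.527, -1.535]
contact_force: [0.8, -0.3, 0.3]
opening: 0.0549
```

>>> servo_tool(delta_pos=[[0,0,0]], dr=[[0,0,0]], grip=[1])

```text
t: 5.8
tool_pos: [0.501, 0.1531, 0.2395]
tool_rot: [-0.95, 1.522, -1.53]
contact_force: [-0.1, -0.2, -0.3]
opening: 0.0725
```

```bash
python3 - <<'E'
from station import ctrl
from h import *
st(ctrl); p=ctrl.camera_params("wrist"); p['fish']=1
im=ctrl.get_image("wrist")[:,:,::-1].copy(); np.save('w4.npy',p,allow_pickle=True); cv2.imwrite("pics/w4.png",im)
q=[.5413,.2548,np.radians(-24.9)]; c,s=np.cos(q[2]),np.sin(q[2])
T=lambda X:[q[0]+c*X[0]-s*X[1],q[1]+s*X[0]+c*X[1],X[2]]
for u in proj(p,[T((a*.085,b*.075,.004)) for a in(-1,1) for b in(-1,1)]+[T((a*.006,b*.035,.034)) for a in(-1,1) for b in(-1,1)]): cv2.circle(im,tuple(int(round(v)) for v in u),2,(0,0,255),-1)
cv2.imwrite("pics/w4o.png",im)
E
```

```text
t 5.8 pos [0.501  0.1531 0.2395] yawz -25.53 ydir [ 0.014  0.004 -1.   ] F [-0.1 -0.2 -0.3] op 0.0725 q [ 0.15 -0.2   1.86  0.    1.47  0.6 ]
```

View pics/w4o.png

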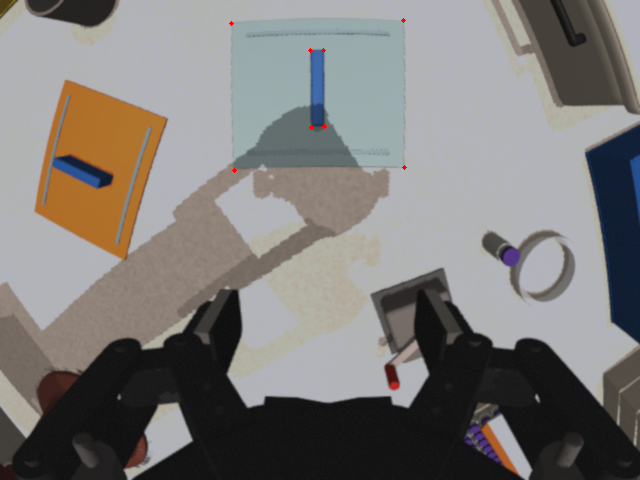

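```bash
python3 - <<'E'
from station import ctrl
from h import *
plan(ctrl,[.5413,.2548,.10],-25.1)
E
```

```text
t 5.85 pos [0.501  0.1516 0.2389] yawz -25.61 ydir [ 0.013  0.003 -1.   ] F [ 0.  -0.8  0.6] op 0.0792 q [ 0.15 -0.2   1.86  0.    1.47  0.6 ]
rows 3 total rotdeg [-0.6  -0.5  -0.45] total world d [ 0.0403  0.1032 -0.1389]
[-0.0365, 0.0465, -0.0032] [-0.2, -0.17, -0.15]
[-0.0366, 0.0465, -0.003] [-0.2, -0.17, -0.15]
[-0.0367, 0.0464, -0.0027] [-0.2, -0.17, -0.15]
```

>>> servo_tool(delta_pos=[[-0.037,0.046,-0.003],[-0.037,0.046,-0.003],[-0.03,0.04,-0.003],[0,0,0]], dr=[[-0.2,-0.2,-0.1],[-0.2,-0.2,-0.1],[-0.2,-0.2,-0.1],[0,0,0]], grip=[1,1,1,1])

```text
t: 6.35
tool_pos: [0.5417, 0.2489, 0.1056]
tool_rot: [-0.963, 1.523, -1.524]
contact_force: [-0.7, -0.0, 0.2]
opening: 0.0851
```

```bash
python3 - <<'E'
from station import ctrl
from h import *
p=ctrl.camera_params("wrist"); im=ctrl.get_image("wrist"); cv2.imwrite("pics/w5.png",im[:,:,::-1])
plan(ctrl,[.5413,.2548,.023],-25.1,4)
E
```

```text
t 6.4 pos [0.5431 0.2485 0.1081] yawz -25.23 ydir [ 0.009  0.003 -1.   ] F [-0.3 -0.4  0.4] op 0.0852 q [0.3  0.1  1.8  0.   1.23 0.74]
rows 4 total rotdeg [-0.37 -0.13 -0.38] total world d [-0.0018  0.0063 -0.0851]
[-0.0011, 0.0213, -0.0012] [-0.09, -0.03, -0.1]
[-0.0011, 0.0213, -0.0012] [-0.09, -0.03, -0.1]
[-0.0012, 0.0213, -0.0011] [-0.09, -0.03, -0.1]
[-0.0012, 0.0213, -0.0011] [-0.09, -0.03, -0.1]
```

View pics/w5.png

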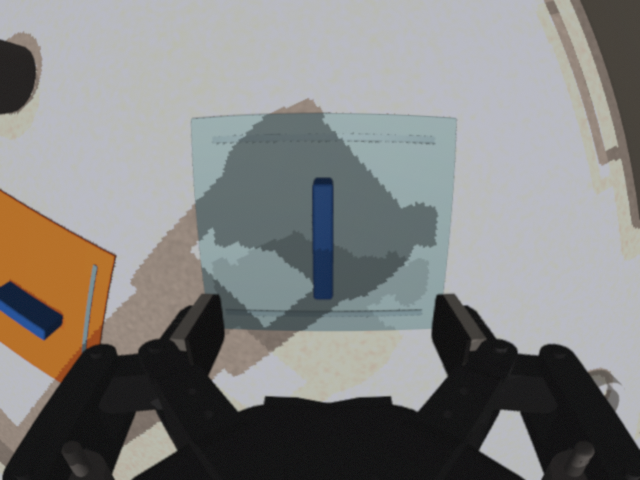

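The rib at (323,240) sits between the jaws and is aligned with them. Going down.

>>> servo_tool(delta_pos=[[-0.003,0.026,-0.001],[-0.002,0.026,-0.001],[-0.001,0.022,-0.001],[0,0.01,0],[0,0,0]], dr=[[-0.1,0,-0.1],[-0.1,0,-0.1],[-0.1,0,0],[0,0,0],[0,0,0]], grip=[1,1,1,1,1], grip_force=60)

```text
t: 7.02
tool_pos: [0.5501, 0.252, 0.031]
tool_rot: [-0.946, 1.522, -1.529]
contact_force: [-0.6, -0.2, 0.4]
opening: 0.0855
```

```bash
python3 - <<'E'
from station import ctrl
from h import *
plan(ctrl,[.5413,.2548,.022],-25.1,1)
E
```

```text
t 7.03 pos [0.5501 0.252  0.031 ] yawz -25.56 ydir [ 0.016  0.006 -1.   ] F [-0.6 -0.2  0.4] op 0.0855 q [0.31 0.22 1.81 0.   1.09 0.75]
rows 1 total rotdeg [-0.71 -0.46 -0.71] total world d [-0.0088  0.0028 -0.009 ]
[0.0014, 0.0089, -0.0093] [-0.71, -0.46, -0.71]
```

>>> servo_tool(delta_pos=[[0.001,0.007,-0.009],[0,0.004,-0.003],[0,0,0]], dr=[[-0.7,-0.4,-0.7],[0,0,0],[0,0,0]], grip=[1,1,0.7])

```text
t: 7.4
tool_pos: [0.5395, 0.257, 0.0214]
tool_rot: [-0.966, 1.523, -1.524]
contact_force: [0.2, -0.9, 0.5]
opening: 0.0696
```

```bash
python3 - <<'E'
from station import ctrl
from h import *
plan(ctrl,[.5413,.2548,.022],-25.1,1)
E
```

```text
t 7.4 pos [0.5395 0.257  0.0214] yawz -25.12 ydir [ 0.002  0.001 -1.   ] F [ 0.2 -0.9  0.5] op 0.0696 q [0.32 0.23 1.82 0.   1.09 0.76]
rows 1 total rotdeg [-0.1  -0.02 -0.11] total world d [ 0.0018 -0.0022  0.0006]
[0.0013, -0.0006, 0.0025] [-0.1, -0.02, -0.11]
```

>>> servo_tool(delta_pos=[[0.001,-0.001,0.002],[0,0,0],[0,0,0],[0,0,0],[0,0,0]], dr=[[0,0,0],[0,0,0],[0,0,0],[0,0,0],[0,0,0]], grip=[0.3,0,0,0,0], grip_force=60)

```text
t: 8.02
tool_pos: [0.5419, 0.2554, 0.0235]
tool_rot: [-0.964, 1.522, -1.524]
contact_force: [0.5, 0.3, 0.5]
opening: 0.0109
```

```bash
python3 - <<'E'
from station import ctrl
from h import *
st(ctrl)
im=ctrl.get_image("wrist"); cv2.imwrite("pics/w6.png",im[:,:,::-1])
E
```

```text
t 8.03 pos [0.5419 0.2554 0.0235] yawz -25.11 ydir [ 0.004  0.002 -1.   ] F [0.5 0.3 0.5] op 0.0109 q [0.32 0.22 1.82 0.   1.09 0.75]
```

View pics/w6.png

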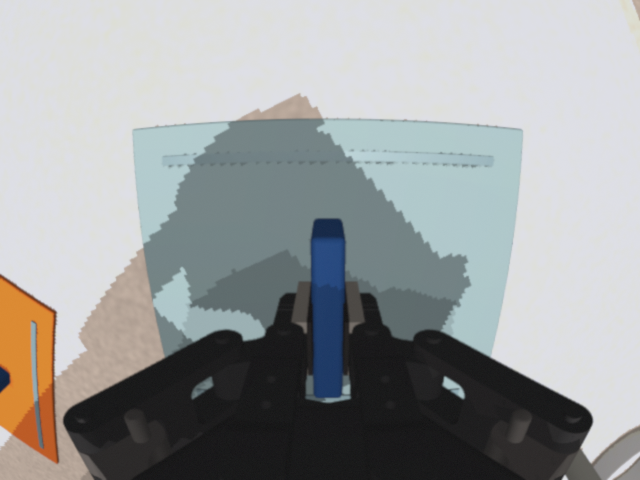

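The rib is gripped square between the pads, with the opening at 10.9 mm. I'll measure the cover in the tool frame from its visible edge and corners, at (133,128) and (522,128).

```bash
python3 - <<'E'
from station import ctrl
from h import *
o,M=st(ctrl); p=ctrl.camera_params("wrist"); p['fish']=1
for uv,z in (((133,129),.004),((522,129),.004),((312,222),.034),((344,222),.034),((312,396),.034),((343,396),.034)):
    X=onz(p,uv,z)[0]; print(uv,X.round(4),((X-o['tool_pos'])@M).round(4))
plan(ctrl,[.5419,.2554,.15],-25.1)
plan(ctrl,[.42,-.215,.15],8.5)
E
```

```text
t 8.07 pos [0.5419 0.2555 0.0235] yawz -25.11 ydir [ 0.004  0.002 -1.   ] F [ 0.3 -0.6  0.1] op 0.0107 q [0.32 0.22 1.82 0.   1.09 0.75]
(133, 129) [0.498  0.3589 0.004 ] [-0.075   0.0195 -0.0837]
(522, 129) [0.6493 0.2879 0.004 ] [-0.0749  0.02    0.0835]
(312, 222) [0.5544 0.2947 0.034 ] [-0.0409 -0.0104 -0.0053]
(344, 222) [0.5639 0.2903 0.034 ] [-0.0409 -0.0104  0.0052]
(312, 396) [0.5223 0.2293 0.034 ] [ 0.032  -0.0106 -0.0065]
(343, 396) [0.5338 0.2239 0.034 ] [ 0.032  -0.0106  0.0061]
t 8.07 pos [0.5419 0.2555 0.0235] yawz -25.11 ydir [ 0.004  0.002 -1.   ] F [ 0.3 -0.6  0.1] op 0.0107 q [0.32 0.22 1.82 0.   1.09 0.75]
rows 3 total rotdeg [-0.19 -0.01 -0.19] total world d [ 0.000e+00 -1.000e-04  1.265e-01]
[-0.0001, -0.0422, 0.0002] [-0.06, -0.0, -0.06]
[-0.0001, -0.0422, 0.0001] [-0.06, -0.0, -0.06]
[-0.0, -0.0422, 0.0001] [-0.06, -0.0, -0.06]
t 8.07 pos [0.5419 0.2555 0.0235] yawz -25.11 ydir [ 0.004  0.002 -1.   ] F [ 0.3 -0.6  0.1] op 0.0107 q [0.32 0.22 1.82 0.   1.09 0.75]
rows 9 total rotdeg [ -0.24 -33.61  -0.12] total world d [-0.1219 -0.4705  0.1265]
[0.053, -0.0142, 0.01] [-0.03, -3.73, -0.01]
[0.0536, -0.0142, 0.0065] [-0.03, -3.73, -0.01]
[0.0539, -0.0142, 0.003] [-0.03, -3.73, -0.01]
[0.054, -0.0142, -0.0005] [-0.03, -3.73, -0.01]
[0.0538, -0.0141, -0.0041] [-0.03, -3.73, -0.01]
[0.0534, -0.0141, -0.0076] [-0.03, -3.73, -0.01]
[0.0528, -0.0141, -0.011] [-0.03, -3.73, -0.01]
[0.052, -0.0141, -0.0145] [-0.03, -3.73, -0.01]
[0.051, -0.0141, -0.0178] [-0.03, -3.73, -0.01]
```

>>> servo_tool(delta_pos=[[0,-0.02,0],[0,-0.04,0],[0,-0.05,0],[0,-0.03,0],[0.03,-0.005,0.005]], dr=[[0,0,0],[0,0,0],[0,0,0],[0,0,0],[0,-2,0]], grip=[0,0,0,0,0])

```text
t: 8.7
tool_pos: [0.5324, 0.2262, 0.1765]
tool_rot: [-0.988, 1.495, -1.498]
contact_force: [-0.5, -1.1, -1.7]
opening: 0.011
```

```bash
python3 - <<'E'
from station import ctrl
from h import *
plan(ctrl,[.3945,-.2595,.15],8.5,12)
E
```

```text
t 8.7 pos [0.5324 0.2262 0.1765] yawz -22.92 ydir [ 0.004  0.001 -1.   ] F [-0.5 -1.1 -1.7] op 0.011 q [ 0.27 -0.01  1.79 -0.    1.35  0.67]
rows 12 total rotdeg [ -0.24 -31.42  -0.09] total world d [-0.1379 -0.4857 -0.0265]
[0.0418, 0.0021, 0.0052] [-0.02, -2.62, -0.01]
[0.042, 0.0021, 0.0033] [-0.02, -2.62, -0.01]
[0.0421, 0.0021, 0.0013] [-0.02, -2.62, -0.01]
[0.0421, 0.0021, -0.0006] [-0.02, -2.62, -0.01]
[0.042, 0.0021, -0.0025] [-0.02, -2.62, -0.01]
[0.0418, 0.0021, -0.0044] [-0.02, -2.62, -0.01]
[0.0416, 0.0021, -0.0063] [-0.02, -2.62, -0.01]
[0.0413, 0.0022, -0.0082] [-0.02, -2.62, -0.01]
[0.0409, 0.0022, -0.0101] [-0.02, -2.62, -0.01]
[0.0403, 0.0022, -0.0119] [-0.02, -2.62, -0.01]
[0.0398, 0.0022, -0.0138] [-0.02, -2.62, -0.01]
[0.0391, 0.0022, -0.0156] [-0.02, -2.62, -0.01]
```

>>> servo_tool(delta_pos=[[0.042,0.001,0.005],[0.042,0.001,0.003],[0.042,0.001,0.001],[0.042,0.001,-0.001],[0.042,0.001,-0.003]], dr=[[0,-2.6,0],[0,-2.6,0],[0,-2.6,0],[0,-2.6,0],[0,-2.6,0]], grip=[0,0,0,0,0])

```text
t: 9.32
tool_pos: [0.4733, 0.0195, 0.1792]
tool_rot: [-1.115, 1.316, -1.333]
contact_force: [0.1, -0.3, -1.7]
opening: 0.0108
```

>>> servo_tool(delta_pos=[[0.042,0.002,-0.005],[0.042,0.002,-0.006],[0.041,0.002,-0.008],[0.041,0.002,-0.01],[0.035,0.002,-0.01]], dr=[[0,-2.6,0],[0,-2.6,0],[0,-2.6,0],[0,-2.6,0],[0,-2.6,0]], grip=[0,0,0,0,0])

```text
t: 9.95
tool_pos: [0.4181, -0.1852, 0.1745]
tool_rot: [-1.228, 1.135, -1.169]
contact_force: [0.3, 0.1, -1.1]
opening: 0.0107
```

```bash
python3 - <<'E'
from station import ctrl
from h import *
plan(ctrl,[.3945,-.2595,.12],8.5)
im=ctrl.get_image("scene"); cv2.imwrite("pics/s7.png",im[:,:,::-1])
E
```

```text
t 9.95 pos [ 0.4181 -0.1852  0.1745] yawz 4.23 ydir [ 0.024 -0.003 -1.   ] F [ 0.3  0.1 -1.1] op 0.0107 q [-0.59 -0.33  2.08  0.01  1.37 -0.66]
rows 2 total rotdeg [-1.37 -4.27  0.34] total world d [-0.0236 -0.0743 -0.0545]
[0.0361, 0.0271, -0.0151] [-0.68, -2.14, 0.17]
[0.0356, 0.0271, -0.0161] [-0.68, -2.14, 0.17]
```

View pics/s7.png

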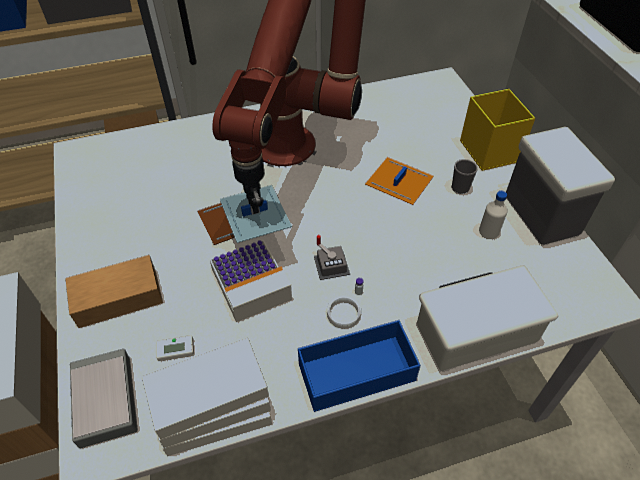

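The cover is held level beside the carton and everything else is where it was.

>>> servo_tool(delta_pos=[[0.036,0.027,-0.015],[0.034,0.027,-0.016],[0,0,0],[0,0,0]], dr=[[-0.7,-2.1,0.2],[-0.7,-2.1,0.2],[0,0,0],[0,0,0]], grip=[0,0,0,0])

```text
t: 10.5
tool_pos: [0.3939, -0.2648, 0.1246]
tool_rot: [-1.277, 1.096, -1.108]
contact_force: [0.4, -0.0, -0.7]
opening: 0.0114
```

```bash
python3 - <<'E'
from station import ctrl
from h import *
plan(ctrl,[.3945,-.2595,.087],8.5)
E
```

```text
t 10.5 pos [ 0.3939 -0.2648  0.1246] yawz 8.3 ydir [ 0.004 -0.007 -1.   ] F [ 0.4 -0.  -0.7] op 0.0114 q [-0.75 -0.21  2.07 -0.    1.28 -0.89]
rows 1 total rotdeg [-0.16 -0.2   0.41] total world d [ 0.0006  0.0053 -0.0376]
[-0.0054, 0.0376, 0.0013] [-0.16, -0.2, 0.41]
```

>>> servo_tool(delta_pos=[[-0.005,0.018,0.001],[0,0.016,0],[0,0.003,0],[0,0,0]], dr=[[-0.1,-0.2,0.4],[0,0,0],[0,0,0],[0,0,0]], grip=[0,0,0,0])

```text
t: 11.0
tool_pos: [0.3955, -0.2574, 0.0864]
tool_rot: [-1.276, 1.094, -1.098]
contact_force: [-0.1, -1.1, -1.2]
opening: 0.0111
```

```bash
python3 - <<'E'
from station import ctrl
from h import *
plan(ctrl,[.3945,-.2595,.087],8.5)
p=ctrl.camera_params("wrist"); p['fish']=1
im=ctrl.get_image("wrist")[:,:,::-1].copy()
q=[.5329,-.237,.1486]; c,s=np.cos(q[2]),np.sin(q[2])
T=lambda X:[q[0]+c*X[0]-s*X[1],q[1]+s*X[0]+c*X[1],X[2]]
for u in proj(p,[T((.035,.08,.075)),T((.035,0,.075)),T((-.0968,.08,.046)),T((.0965,.08,.073))]+[T((-.0792+.0176*i,.063,.06)) for i in range(7)]): cv2.circle(im,tuple(int(round(v)) for v in u),2,(0,255,0),-1)
cv2.imwrite("pics/w8.png",im)
im=ctrl.get_image("scene"); cv2.imwrite("pics/s8.png",cv2.resize(im[180:320,180:340,::-1],None,fx=4,fy=4))
E
```

```text
t 11.0 pos [ 0.3955 -0.2574  0.0864] yawz 8.72 ydir [ 0.003 -0.    -1.   ] F [-0.1 -1.1 -1.2] op 0.0111 q [-0.74 -0.17  2.1   0.    1.2  -0.89]
rows 1 total rotdeg [-0.14  0.22  0.05] total world d [-0.001  -0.0021  0.0006]
[0.0019, -0.0006, -0.0013] [-0.14, 0.22, 0.05]
```

View pics/w8.png

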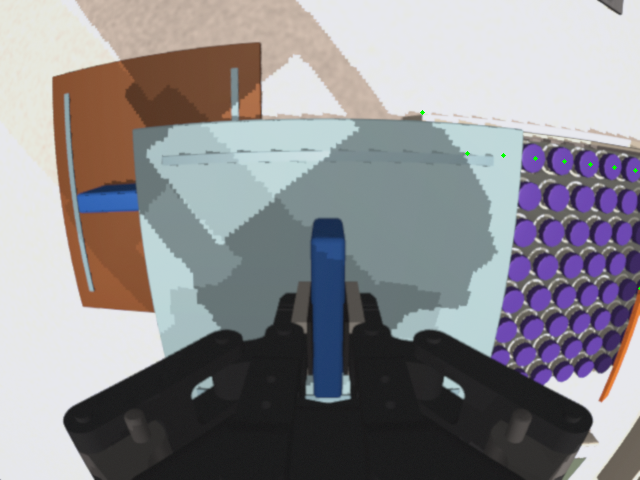

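View pics/s8.png

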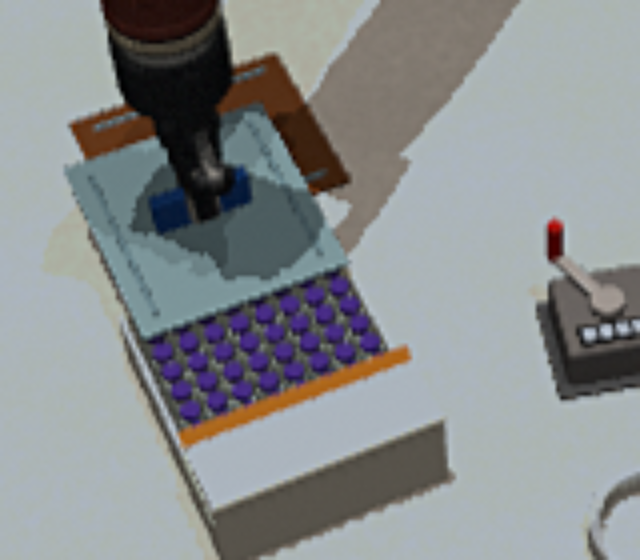

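The cap projections land on the caps near (535,157), and the cover is square to the carton in both views. I'll slide in slowly along tool +z.

>>> servo_tool(delta_pos=[[0.002,0,0.012],[0,0,0.015],[0,0,0.015],[0,0,0.012],[0,0,0.005]], dr=[[0,0.2,0],[0,0,0],[0,0,0],[0,0,0],[0,0,0]], grip=[0,0,0,0,0])

```text
t: 11.72
tool_pos: [0.4601, -0.2514, 0.0887]
tool_rot: [-1.274, 1.093, -1.105]
contact_force: [-0.6, -0.7, -0.6]
opening: 0.011
```

```bash
python3 - <<'E'
from station import ctrl
from h import *
plan(ctrl,[.5233,-.2405,.0855],8.5)
E
```

```text
t 11.72 pos [ 0.4601 -0.2514  0.0887] yawz 8.5 ydir [ 0.006 -0.003 -1.   ] F [-0.6 -0.7 -0.6] op 0.011 q [-0.64 -0.04  1.98  0.    1.19 -0.79]
rows 2 total rotdeg [-0.32 -0.    0.22] total world d [ 0.0632  0.0109 -0.0032]
[-0.0007, 0.0018, 0.0321] [-0.16, -0.0, 0.11]
[-0.0007, 0.0017, 0.0321] [-0.16, -0.0, 0.11]
```

>>> servo_tool(delta_pos=[[-0.001,0.004,0.004],[0,0,0.003],[0,0,0]], dr=[[-0.4,0,0.2],[0,0,0],[0,0,0]], grip=[0,0,0])

```text
t: 12.1
tool_pos: [0.4672, -0.2489, 0.0839]
tool_rot: [-1.278, 1.101, -1.097]
contact_force: [0.4, -0.8, -1.1]
opening: 0.0107
```

```bash
python3 - <<'E'
from station import ctrl
from h import *
plan(ctrl,[.5233,-.2405,.0855],8.5)
im=ctrl.get_image("scene"); cv2.imwrite("pics/s9.png",cv2.resize(im[200:320,200:320,::-1],None,fx=5,fy=5,interpolation=cv2.INTER_CUBIC))
E
```

```text
t 12.1 pos [ 0.4672 -0.2489  0.0839] yawz 8.52 ydir [-0.003  0.    -1.   ] F [ 0.4 -0.8 -1.1] op 0.0107 q [-0.63 -0.01  1.96 -0.    1.19 -0.78]
rows 1 total rotdeg [ 0.17  0.02 -0.03] total world d [0.0561 0.0084 0.0016]
[-0.0, -0.0018, 0.0567] [0.17, 0.02, -0.03]
```

View pics/s9.png

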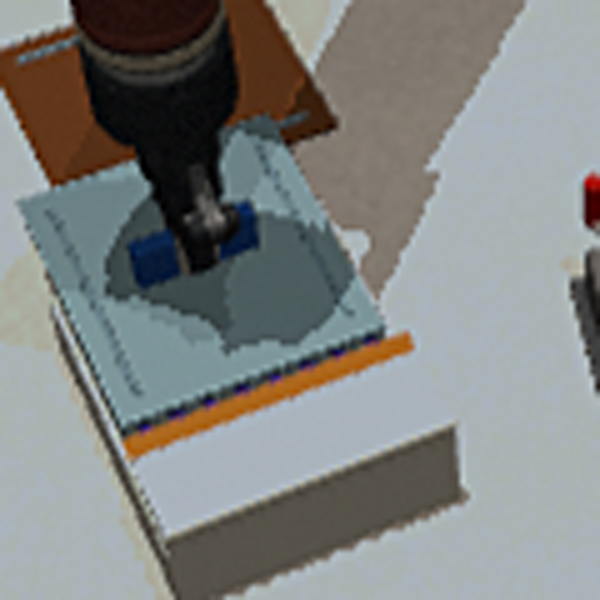

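>>> servo_tool(delta_pos=[[0,-0.0005,0.006],[0,0,0.008],[0,0,0.006]], dr=[[0,0,0],[0,0,0],[0,0,0]], grip=[0,0,0])

```text
t: 12.52
tool_pos: [0.4875, -0.246, 0.0845]
tool_rot: [-1.277, 1.102, -1.099]
contact_force: [-0.1, -0.4, -0.3]
opening: 0.0106
```

```bash
python3 - <<'E'
from station import ctrl
from h import *
plan(ctrl,[.5233,-.2405,.0850],8.5)
im=ctrl.get_image("scene"); cv2.imwrite("pics/s10.png",cv2.resize(im[200:320,200:320,::-1],None,fx=5,fy=5,interpolation=cv2.INTER_CUBIC))
E
```

```text
t 12.53 pos [ 0.4875 -0.246   0.0845] yawz 8.44 ydir [-0.003  0.    -1.   ] F [-0.1 -0.4 -0.3] op 0.0106 q [-0.6   0.02  1.93 -0.    1.19 -0.75]
rows 1 total rotdeg [ 0.15 -0.06 -0.02] total world d [0.0358 0.0055 0.0005]
[-0.0002, -0.0006, 0.0362] [0.15, -0.06, -0.02]
```

View pics/s10.png

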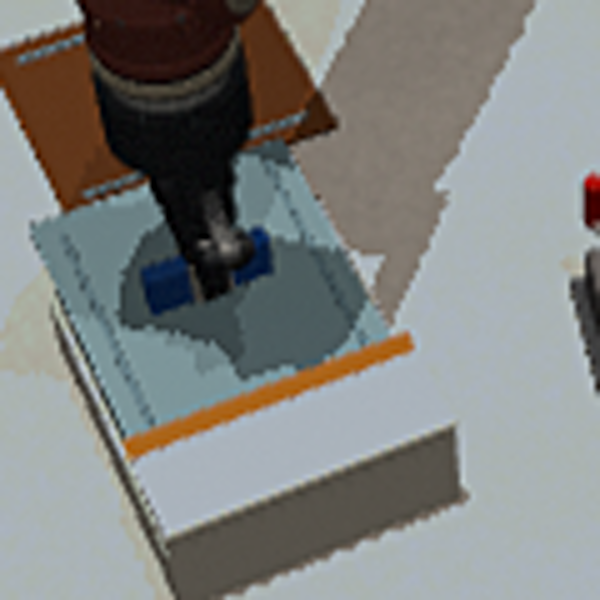

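The edge is under the lip and the flap hasn't moved. Continuing.

>>> servo_tool(delta_pos=[[0,0,0.006],[0,0,0.008],[0,0,0.005]], dr=[[0,0,0],[0,0,0],[0,0,0]], grip=[0,0,0])

```text
t: 12.95
tool_pos: [0.5082, -0.243, 0.0845]
tool_rot: [-1.277, 1.101, -1.099]
contact_force: [0.2, -0.1, -0.7]
opening: 0.0109
```

```bash
python3 - <<'E'
from station import ctrl
from h import *
plan(ctrl,[.5233,-.2405,.0850],8.5)
E
```

```text
t 12.95 pos [ 0.5082 -0.243   0.0845] yawz 8.46 ydir [-0.002 -0.    -1.   ] F [ 0.2 -0.1 -0.7] op 0.0109 q [-0.58  0.06  1.88 -0.    1.2  -0.72]
rows 1 total rotdeg [ 0.11 -0.04 -0.01] total world d [0.0151 0.0025 0.0005]
[-0.0003, -0.0005, 0.0153] [0.11, -0.04, -0.01]
```

>>> servo_tool(delta_pos=[[0,0,0.006],[0,0,0.005],[0,0,0.003],[0,0,0]], dr=[[0,0,0],[0,0,0],[0,0,0],[0,0,0]], grip=[0,0,0,0])

```text
t: 13.45
tool_pos: [0.5234, -0.2407, 0.0844]
tool_rot: [-1.277, 1.101, -1.098]
contact_force: [0.6, 0.8, -0.9]
opening: 0.0108
```

```bash
python3 - <<'E'
from station import ctrl
from h import *
plan(ctrl,[.5233,-.2405,.0835],8.5)
im=ctrl.get_image("scene"); cv2.imwrite("pics/s11.png",cv2.resize(im[200:320,200:320,::-1],None,fx=5,fy=5,interpolation=cv2.INTER_CUBIC))
im=ctrl.get_image("wrist"); cv2.imwrite("pics/w11.png",im[:,:,::-1])
E
```

```text
t 13.45 pos [ 0.5234 -0.2407  0.0844] yawz 8.49 ydir [-0.002  0.    -1.   ] F [ 0.6  0.8 -0.9] op 0.0108 q [-0.56  0.09  1.85 -0.    1.2  -0.71]
rows 1 total rotdeg [ 0.12 -0.01 -0.02] total world d [-0.0001  0.0002 -0.0009]
[-0.0002, 0.0009, -0.0001] [0.12, -0.01, -0.02]
```

View pics/s11.png

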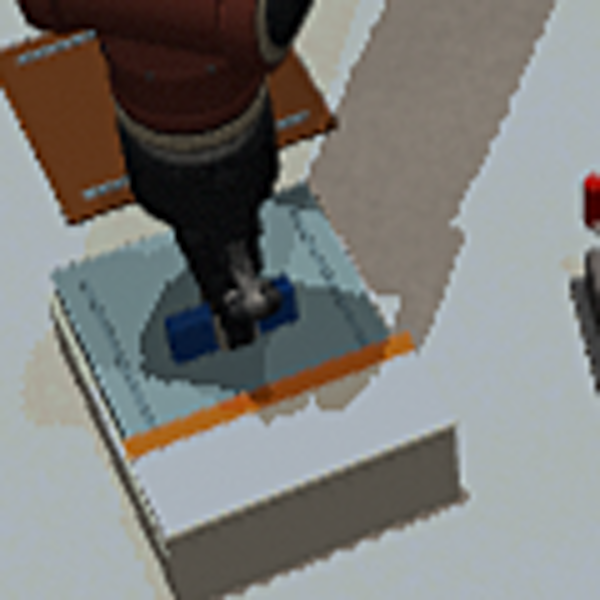

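View pics/w11.png

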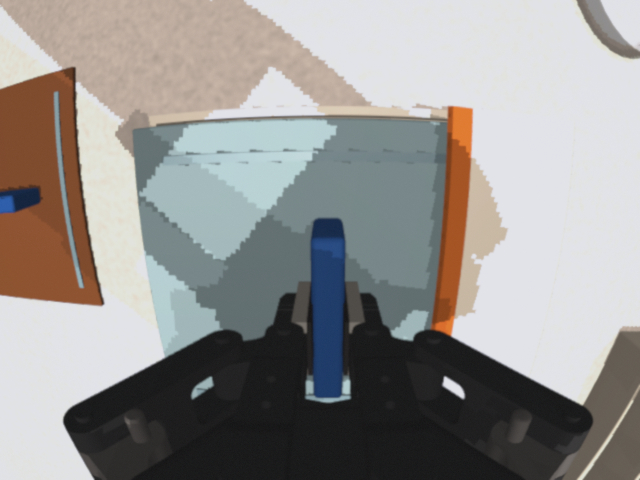

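The flap lies flat over the cover. The lip end at (460,107) is about 11 px (~5 mm) past the cover's side edge, so it is centred as expected. Now pressing in small steps.

>>> servo_tool(delta_pos=[[0,0.001,0],[0,0.001,0],[0,0.002,0],[0,0.002,0]], dr=[[0.1,0,0],[0,0,0],[0,0,0],[0,0,0]], grip=[0,0,0,0])

```text
t: 14.05
tool_pos: [0.5231, -0.2408, 0.0799]
tool_rot: [-1.275, 1.1, -1.099]
contact_force: [-2.2, 2.2, 6.1]
opening: 0.0113
```

```bash
python3 - <<'E'
from station import ctrl
from h import *
st(ctrl)
E
```

```text
t 14.05 pos [ 0.5231 -0.2408  0.0799] yawz 8.45 ydir [-0.     0.001 -1.   ] F [-2.2  2.2  6.1] op 0.0113 q [-0.56  0.1   1.86  0.    1.19 -0.71]
```

>>> servo_tool(delta_pos=[[0,0.002,0],[0,0.002,0]], dr=[[0,0,0],[0,0,0]], grip=[0,0])

```text
t: 14.3
tool_pos: [0.5231, -0.2408, 0.0773]
tool_rot: [-1.275, 1.101, -1.099]
contact_force: [-3.5, 2.0, 8.1]
opening: 0.0108
```

```bash
python3 - <<'E'
from station import ctrl
from h import *
st(ctrl)
im=ctrl.get_image("wrist"); cv2.imwrite("pics/w12.png",im[:,:,::-1])
im=ctrl.get_image("scene"); cv2.imwrite("pics/s12.png",cv2.resize(im[200:320,200:360,::-1],None,fx=5,fy=5,interpolation=cv2.INTER_CUBIC))
st(ctrl)
E
```

```text
t 14.3 pos [ 0.5231 -0.2408  0.0773] yawz 8.45 ydir [-0.001  0.001 -1.   ] F [-3.5  2.   8.1] op 0.0108 q [-0.56  0.1   1.86  0.    1.18 -0.71]
t 14.4 pos [ 0.5231 -0.2408  0.0773] yawz 8.45 ydir [-0.001  0.001 -1.   ] F [-4.5  2.6  7.7] op 0.0111 q [-0.56  0.1   1.86  0.    1.18 -0.71]
```

View pics/w12.png

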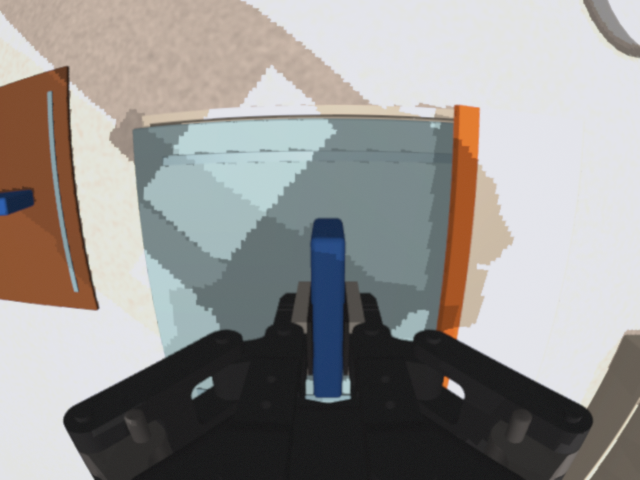

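View pics/s12.png

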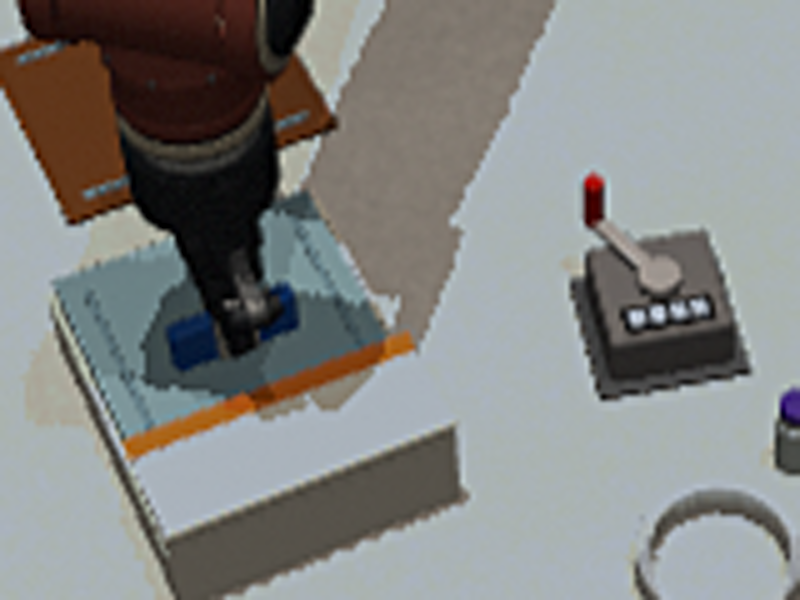

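```bash
python3 - <<'E'
from station import ctrl
from h import *
st(ctrl); print(ctrl.finish_job())
E
```

```text
t 14.4 pos [ 0.5231 -0.2408  0.0773] yawz 8.45 ydir [-0.001  0.001 -1.   ] F [-4.5  2.6  7.7] op 0.0111 q [-0.56  0.1   1.86  0.    1.18 -0.71]
the job is handed in; nothing more can be done
None
```

I carried out every step and handed the job in at 14.4 s, with the gripper still holding the cover pressed down. `finish_job` gives no verdict, so what follows is from my own measurements.

- **Lever:** I pushed it with the closed fingers to where the stop was predicted, and it pushed back with about 14 N. After I backed off, pictures showed it back at rest, and it was still there at the end.
- **Cover placing:** I gripped the pale blue-grey cover by its rib, carried it over and slid one 150 mm edge under the flap. By the arm's pose and the measured carton pose, the edge is about 30 mm under the flat part. The cover is within about 2–3 mm of the centre line and square and level to well under 1°. The flap looked flat in every picture taken during the slide and after pressing.
- **Press:** The tool height gives about 6.2 mm of sink and the vertical force reads about 8 N, which fits 5 to 6 mm. The cover had not slipped in the grip.
- **Bystanders:** I touched none of them, and the ones in the pictures had not moved. The decoy plates were left alone.

**Checks that disagreed:**
- The top and scene cameras differed by about 7 mm in y. I used the average, and the wrist camera agreed with it to about 2 mm.
- The grip centre along the rib came out as 0 mm from the plate edge and −4.5 mm from the rib ends, so I used −2 mm.
- A sideways force of about 5 N showed on the tool while pressing. I did not remove it, because the pose held steady.

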